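# Line up the spice pots by size

## Robot

A 7-joint arm with a two-finger parallel gripper is mounted at the origin on the work surface. World frame = base frame: x ahead of the robot, y to its left, z up, the work surface at z = 0. Lengths are in m, angles in rad, forces in N, time in s.
With the tool pointing down it reaches from about 0.4 to 0.85 m from the base axis. Payload 10.4 kg.
Tool frame: the origin (TCP) lies at the centre of the arm's flange, where the gripper is bolted on; the fingertips stand 173 mm ahead of it and the grasp point (between the pads) lies 155 mm ahead of it (manip.nose_length is the distance from the TCP to the fingertips, in m); z points along the fingers, x is the direction in which the jaws open and shut, and the axes are right-handed (so a half turn about z gives the same grasp; the last joint's range is limited). The gripper opens to 85 mm and grips with 20 to 120 N. Pads are 22 mm wide; open, the fingers measure 114 mm over their backs; the gripper's body (76 mm by 85 mm) begins 54 mm behind the grasp point. The pads swing forward as they close: fully open they stand 13 mm farther back than shut.
Start: joints at [1.079, 0.332, -0.065, 1.46, 0.022, 1.35, -0.088], TCP at [0.282, -0.558, 0.405] pointing down, gripper open.
Joint ranges: [-2.6, 2.6], [-0.5, 2.12], [-1.47, 1.34], [0.16, 2.42], [-1.27, 4.41], [0.06, 2.06], [-2.6, 2.6]. Speed limits (rad/s): [2.22, 2.22, 2.79, 2.79, 3.14, 3.14, 3.14].

## Interface

Orientations are given as a unit quaternion [x, y, z, w].
In Python, from workcell import status, cams, order, manip gives the robot as it stands.
- The arm moves only by the tool servo_tool, never from a script. Its argument "motion" is a list that holds one entry, the list of rows, each a list of 6 numbers: the shift along the tool's x, y, z in units of 50 mm (1.0 is 50 mm), then the turn, a rotation vector about the tool's x, y, z in units of 5 degrees (1.0 is 5 degrees). In form: [[[x, y, z, ax, ay, az], ...]]. A call has 1 to 12 rows; each row shifts and turns the pose as measured when the row begins, along the tool's axes as they then stand; what a row does not reach is not made up. A row lasts 1/10 s, in which the tool goes at most 50 mm and 8.59 degrees, less where a joint would pass 70% of its speed; a pose out of reach is approached as far as the arm can. A call is refused whole if a number of a shift passes 1 or a number of a turn 1, either way. A call with a gripper value outside its range is refused whole. "jaw" is the closure in counts, from 0 (fully open) to 255 (shut), set as the call begins (left out, the last holds). The fingers move at their own pace and stop on an object; "force" is the grip in N (left out, the last holds). Time passes only in rows, so rows that do not move let the fingers close. It gives the time, the measured TCP pose, the force and the opening at its end, in the units of the state.
- status.get_obs(): the state, without advancing time (a new reading comes with each control period).
- cams.camera(name): name is "scene" or "top" or "wrist"; returns a dict with "color" (420x560x3 uint8, red, green, blue), "vertical_fov" (degrees; the focal length in pixels is half the picture's height over the tangent of half this angle, whatever the lens; pixels are square), "cx", "cy" (the principal point, pixels), "k1" (the pictures are not rectified: a ray, as slopes to the right and down, at radius r is drawn at 1 + k1 r^2 times it, then the intrinsics apply), "extrinsics" (4x4, takes a point from camera to world coordinates). Camera axes: x right, y down, z forward; pixel columns grow to the right and rows downward; lengths in m; the calibration is good to about 2 mm. A picture is of the moment at which its call begins. There is no depth.
- order.hand_in(): hands the job in, once; it reports no verdict.
The state is a dict: "clock": time; "joint_pos": joint angles; "joint_velocities": joint speeds; "tau": joint torques, N m; "position": TCP position; "ee_rot": TCP orientation; "ft_force": force on the tool from outside, world axes, zero at the start; "torque": the same for the moment, N m; "grip_width": opening from 0.0 (shut) to 1.0 (fully open).
Only numpy, scipy, OpenCV 4.12 (cv2) and the standard library are available. Lean on these libraries where they do the work, as an engineer would, in place of code of your own. Each camera call takes 0.05 s, during which the arm holds its last target.

## Task

Set the four clay spice pots upright on the cork pads of the plank, one centred on each pad, in order of size: the largest on the pad next to the flip-top tub, then each smaller one in turn, so that the smallest stands at the far end. Leave the tub where it is, and do not knock any pot over.

Things in the scene. Friction and masses are not known exactly. Their poses are not given: they have to be found in the camera images.
- pot_small: The smallest of four round, straight-sided, plain terracotta spice pots closed with a cork stopper. Loose. 36 mm in diameter, 44 mm tall in all: the clay wall is upright from the foot to 32 mm, the top 10 mm is the stopper, 26 mm across. Origin at the centre of the underside, z up along the pot. At the start there is free space for the fingers on its sides towards and away from the robot (x); other kitchen things may stand beside it in y.
- pot_medium: The second smallest of four round, straight-sided, plain terracotta spice pots closed with a cork stopper. Loose. 44 mm in diameter, 62 mm tall in all: the clay wall is upright from the foot to 50 mm, the top 10 mm is the stopper, 32 mm across. Origin at the centre of the underside, z up along the pot. At the start there is free space for the fingers on its sides towards and away from the robot (x); other kitchen things may stand beside it in y.
- pot_large: The second largest of four round, straight-sided, plain terracotta spice pots closed with a cork stopper. Loose. 52 mm in diameter, 80 mm tall in all: the clay wall is upright from the foot to 68 mm, the top 10 mm is the stopper, 37 mm across. Origin at the centre of the underside, z up along the pot. At the start there is free space for the fingers on its sides towards and away from the robot (x); other kitchen things may stand beside it in y.
- pot_largest: The largest of four round, straight-sided, plain terracotta spice pots closed with a cork stopper. Loose. 60 mm in diameter, 98 mm tall in all: the clay wall is upright from the foot to 86 mm, the top 10 mm is the stopper, 43 mm across. Origin at the centre of the underside, z up along the pot. At the start there is free space for the fingers on its sides towards and away from the robot (x); other kitchen things may stand beside it in y.
- pad_a: One of the two end pads of the row. The row is four identical round cork pads in a straight line, a-b-c-d, 85 mm apart, on a fixed wooden plank 90 mm wide, 360 mm long and 12 mm high that lies roughly across in front of the robot. Each pad is fixed, 66 mm in diameter, 2 mm thick; origin at the centre of its underside (12 mm above the table), so its top is 14 mm above the table. z up; y runs along the row from a to d.
- pad_b: One of the two inner pads of the row. The row is four identical round cork pads in a straight line, a-b-c-d, 85 mm apart, on a fixed wooden plank 90 mm wide, 360 mm long and 12 mm high that lies roughly across in front of the robot. Each pad is fixed, 66 mm in diameter, 2 mm thick; origin at the centre of its underside (12 mm above the table), so its top is 14 mm above the table. z up; y runs along the row from a to d.
- pad_c: One of the two inner pads of the row. The row is four identical round cork pads in a straight line, a-b-c-d, 85 mm apart, on a fixed wooden plank 90 mm wide, 360 mm long and 12 mm high that lies roughly across in front of the robot. Each pad is fixed, 66 mm in diameter, 2 mm thick; origin at the centre of its underside (12 mm above the table), so its top is 14 mm above the table. z up; y runs along the row from a to d.
- pad_d: One of the two end pads of the row. The row is four identical round cork pads in a straight line, a-b-c-d, 85 mm apart, on a fixed wooden plank 90 mm wide, 360 mm long and 12 mm high that lies roughly across in front of the robot. Each pad is fixed, 66 mm in diameter, 2 mm thick; origin at the centre of its underside (12 mm above the table), so its top is 14 mm above the table. z up; y runs along the row from a to d.
- tub: Closed white plastic tub with a grey flip-top lid, 64 x 64 mm, 73 mm tall, standing on the table just beyond one end of the plank (about 140 mm from the middle of the nearest pad); which end changes. A white mug stands beyond the other end. Origin at the centre of its underside. Stays where it is.
Things that resemble listed ones, but are neither listed nor needed, are in the scene too. Leave any yellow look-alike of the tub alone.

How it is judged:
By the outcome, as a careful person would: the job done as asked, in the order asked, and still so for the second after the job is handed in, with the robot touching nothing.
It also fails if it takes over 112 s, if anything falls off the work surface, if the arm or the gripper's body presses on something with over 40 N, if the wrist force passes 120 N, or if a joint passes its speed limit or range.

## Working session

There is one attempt and no reset: what is moved stays moved. The work goes in short steps, Python scripts to look and compute and a tool call to move; the robot and the scene stay as the last step left them, time stands still between calls to the robot, and variables do not carry over. Pictures are saved under pics/ and viewed, and the job is handed in when it is done.

Besides the shell and the picture viewer there is one more tool, called after ">>>" as name(argument=value, ...) on one line, values as JSON. servo_tool: Moves the arm, as the interface text tells. Its arguments: {"type":"object","properties":{"motion":{"type":"array","items":{"type":"array","items":{"type":"array","items":{"type":"number"}}}},"jaw":{"type":"number"},"force":{"type":"number"}},"required":["motion"]}

```bash
ls; mkdir -p pics
cat > h.py <<'E'
import numpy as np, cv2, json
from workcell import status, cams, order, manip
def snap(n,fn):
    c=cams.camera(n); cv2.imwrite('pics/'+fn+'.png',c['color'][:,:,::-1])
    np.savez('pics/'+fn+'.npz',**c); return c
def load(fn): return dict(np.load('pics/'+fn+'.npz'))
def f_(c): return 210/np.tan(np.radians(float(c['vertical_fov']))/2)
def K_(c):
    f=f_(c); return np.array([[f,0,c['cx']],[0,f,c['cy']],[0,0,1.]],float)
def pix2w(c,u,v,z):
    # invert k1
    p=cv2.undistortPoints(np.array([[[u,v]]],float),K_(c),np.array([float(c['k1']),0,0,0,0]))[0,0]
    E=np.array(c['extrinsics']); d=E[:3,:3]@np.array([p[0],p[1],1]); o=E[:3,3]
    t=(z-o[2])/d[2]; return o+t*d
def w2pix(c,P):
    E=np.array(c['extrinsics']); q=(np.atleast_2d(P)-E[:3,3])@E[:3,:3]; s=q[:,:2]/q[:,2:]
    r2=(s**2).sum(1,keepdims=True); s=s*(1+float(c['k1'])*r2)
    return s*f_(c)+[float(c['cx']),float(c['cy'])]
E
python3 - <<'E'
from h import *
for n in ['scene','top','wrist']:
    c=snap(n,n+'0'); print(n,c['vertical_fov'],c['cx'],c['cy'],c['k1']); print(np.round(c['extrinsics'],4).tolist())
o=status.get_obs(); print(o); print(manip.nose_length)
E
```

```text
pics
scene 51.600413230551695 279.4422780557848 210.5424941524098 -0.007416914101354778
[[-0.36, 0.545, -0.7572, 1.2803], [0.9328, 0.2262, -0.2807, 0.2849], [0.0183, -0.8074, -0.5898, 0.6043], [0.0, 0.0, 0.0, 1.0]]
top 49.40912898128765 275.716874623952 204.37611390722847 -0.14334851688552497
[[0.0246, -0.9887, 0.1481, 0.3928], [-0.9997, -0.0252, -0.0018, 0.0202], [0.0055, -0.148, -0.989, 1.203], [0.0, 0.0, 0.0, 1.0]]
wrist 71.28843814454552 280.6404138916568 207.94406376377634 0.00018293842518118922
[[0.4523, -0.8485, -0.2747, 0.3533], [-0.8919, -0.4308, -0.1377, -0.5213], [-0.0015, 0.3073, -0.9516, 0.3743], [0.0, 0.0, 0.0, 1.0]]
{'clock': 0.15, 'joint_pos': array([ 1.07941991,  0.33272192, -0.06470006,  1.46071451,  0.0215974 ,
        1.34992287, -0.0884748 ]), 'joint_velocities': array([-1.88589525e-04, -9.33538019e-04,  1.33286825e-03, -2.71568304e-03,
       -1.45330986e-03,  7.43183810e-05,  1.94101019e-04]), 'tau': array([ 1.05886444e-03, -6.25827742e+01,  4.92451619e-02, -3.91846204e+01,
        1.63249561e-02,  7.45987199e-03,  5.78911340e-05]), 'position': array([ 0.28233803, -0.55749015,  0.40411778]), 'ee_rot': array([ 8.52006779e-01, -5.23530479e-01, -4.67439016e-04, -2.61772190e-04]), 'ft_force': array([-0.83902821, -0.47122741,  0.41903176]), 'torque': array([0.04200546, 0.02814394, 0.0365116 ]), 'grip_width': 1.001364771439517}
0.1734
```

View pics/top0.png

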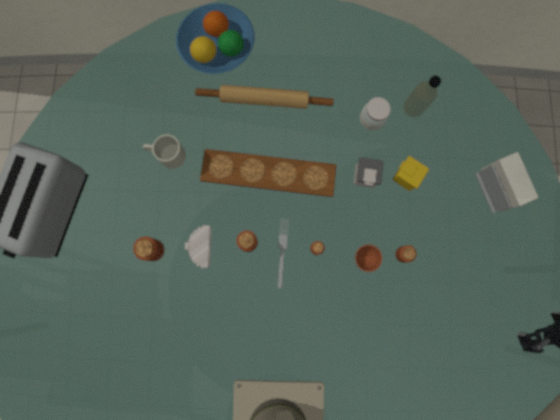

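View pics/scene0.png

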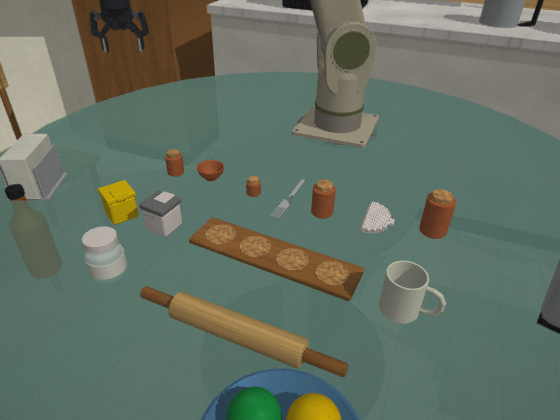

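The top view shows the grey-lidded tub at (369,171), to the right of the plank, with the yellow look-alike at (410,173). The pots are at about (147,248), (246,240), (317,247) and (406,253). I'll enlarge the picture to measure them.

Run:
```python
from h import *
c=load('top0'); im=c['color'][:,:,::-1]
def crop(x0,y0,x1,y1,s,fn):
    cv2.imwrite('pics/'+fn+'.png',cv2.convertScaleAbs(cv2.resize(im[y0:y1,x0:x1],None,fx=s,fy=s,interpolation=cv2.INTER_CUBIC),alpha=1.6))
crop(195,140,395,210,4,'plank')
W=np.hstack([im[225:275,x-25:x+25] for x in (147,246,317,406)])
cv2.imwrite('pics/pots.png',cv2.convertScaleAbs(cv2.resize(W,None,fx=4,fy=4,interpolation=cv2.INTER_CUBIC),alpha=1.6))
```

```text
(no output)
```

View pics/plank.png

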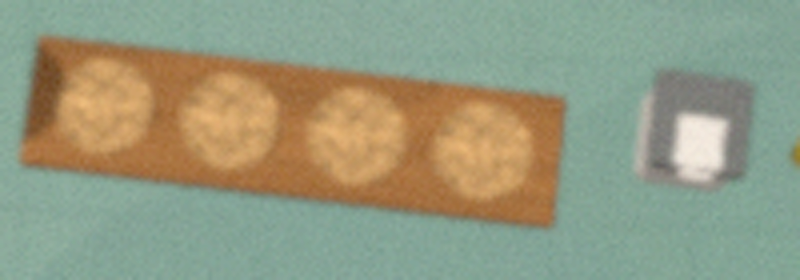

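View pics/pots.png

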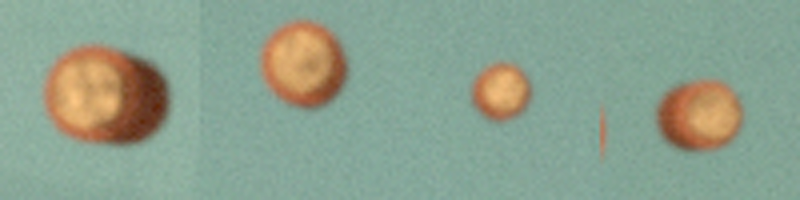

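```bash
cat > ov.py <<'E'
from h import *
P={'largest':(144-.4,248.2-.4,.098,.030,.0215,.086),'large':(246.75-.4,240.25-.4,.080,.026,.0185,.068),'small':(318.25-.4,247.25-.4,.044,.018,.013,.032),'medium':(409.25-.4,254.25-.4,.062,.022,.016,.05)}
PADS=[(104,105),(229,120),(356,136),(482,150)]
def circ(x,y,z,r): 
    a=np.linspace(0,2*np.pi,40); return np.c_[x+r*np.cos(a),y+r*np.sin(a),0*a+z]
def draw(c,pos,pads,s=4):
    im=cv2.resize(c['color'][:,:,::-1],None,fx=s,fy=s,interpolation=cv2.INTER_CUBIC); im=cv2.convertScaleAbs(im,alpha=1.4)
    def pl(C,col):
        p=(w2pix(c,C)+.5)*s-.5; cv2.polylines(im,[np.round(p).astype(int)],True,col,1)
    for n,(x,y) in pos.items():
        _,_,h,r,rs,hw=P[n]; pl(circ(x,y,0,r),(255,0,0)); pl(circ(x,y,h,rs),(0,255,0)); pl(circ(x,y,hw,r),(255,255,0))
    for x,y in pads: pl(circ(x,y,.014,.033),(255,0,255))
    return im
E
python3 - <<'E'
from ov import *
c=load('top0')
pos={n:pix2w(c,p[0],p[1],p[2])[:2] for n,p in P.items()}
pads=np.array([pix2w(c,195+u/4-.4,140+v/4-.4,.014)[:2] for u,v in PADS])
print(pos); print(pads, np.linalg.norm(np.diff(pads,axis=0),axis=1))
print('tub',pix2w(c,195+699/4,140+125/4,.073), pix2w(c,195+752/4,140+78/4,.073))
json.dump([{k:v.tolist() for k,v in pos.items()},pads.tolist()],open('m0.json','w'))
t=draw(c,pos,pads); s=draw(load('scene0'),pos,pads)
cv2.imwrite('pics/o1.png',np.vstack([t[920:1080,500:1300],t[920:1080,1100:1900],t[560:840,780:1580]]))
cv2.imwrite('pics/o2.png',s[860:1240,680:1480]); 
cv2.imwrite('pics/o3.png',np.hstack([s[580:840,600:1100],s[680:940,1200:1400],s[740:1000,1640:1840]][:3])[:, :800])
cv2.imwrite('pics/o4.png',np.hstack([s[660:1000,1200:1480],s[660:1000,1600:1880]]))
E
```

```text
{'largest': array([0.44283894, 0.33822818]), 'large': array([0.4708439 , 0.08834785]), 'small': array([ 0.46003543, -0.09146062]), 'medium': array([ 0.44585551, -0.32116111])}
[[ 0.67121966  0.16804549]
 [ 0.66295251  0.08407174]
 [ 0.6542023  -0.00080543]
 [ 0.64692616 -0.08489951]] [0.08437971 0.08532702 0.08440827]
tub [ 0.65353779 -0.21948914  0.073     ] [ 0.68552686 -0.25436005  0.073     ]
```

View pics/o1.png

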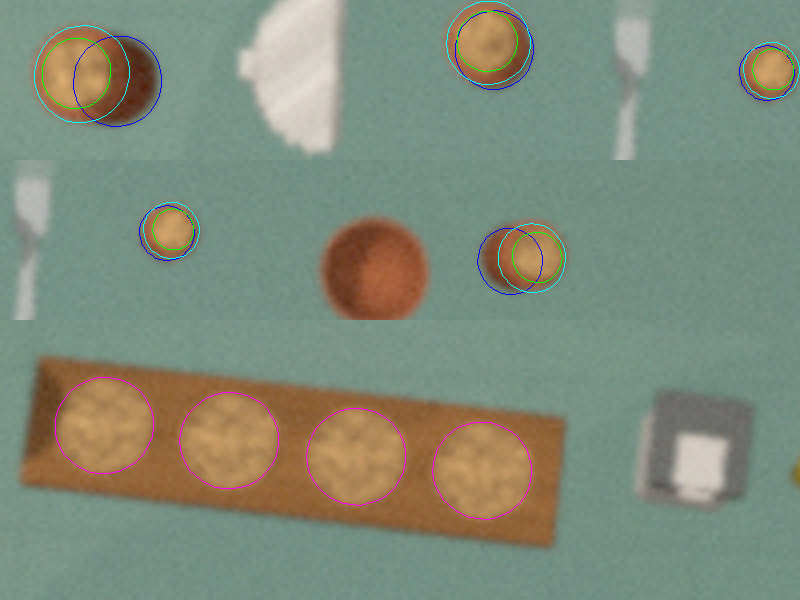

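View pics/o2.png

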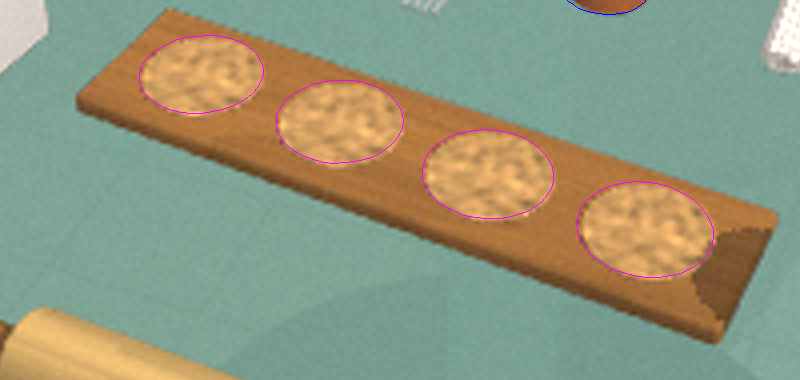

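View pics/o3.png

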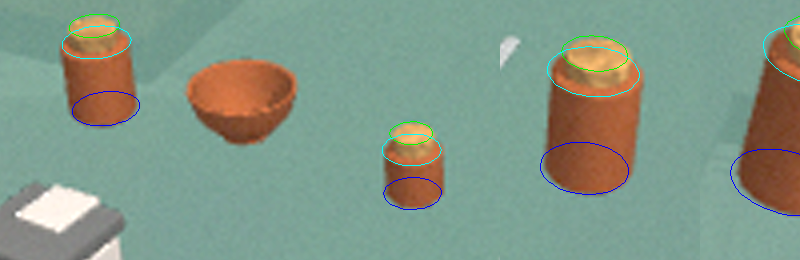

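View pics/o4.png

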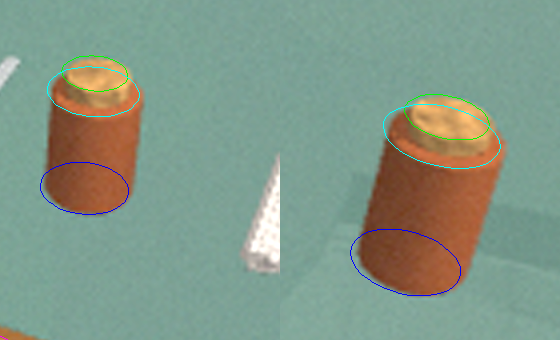

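>>> servo_tool(motion=[[[0,0,0,0,0,-1],[0,0,0,0,0,-1],[0,0,0,0,0,-1],[0,0,0,0,0,-1],[0,0,0,0,0,-1],[0,0,0,0,0,-1],[0,0,0,0,0,-1],[0,0,0,0,0,-1],[0,0,0,0,0,-1],[0,0,0,0,0,-1],[0,0,0,0,0,-1],[0,0,0,0,0,-1]]], jaw=0, force=30)

```text
clock: 1.35
position: [0.282, -0.5568, 0.3995]
ee_rot: [1.0, -0.007, -0.002, -0.004]
ft_force: [0.2, 0.1, 0.6]
grip_width: 0.997
```

```bash
cat > st.py <<'E'
from h import *
from scipy.spatial.transform import Rotation as R
import sys
# usage st.py x y zgrasp : prints units (tool x,y,z) and turn to have tool-x=+x, down
o=status.get_obs(); q=R.from_quat(o['ee_rot']); p=np.array(o['position'])
T=R.from_quat([1,0,0,0])
rv=(q.inv()*T).as_rotvec(degrees=True)/5
print('t',round(o['clock'],2),'pos',np.round(p,4),'grip',round(o['grip_width'],3),'F',np.round(o['ft_force'],1),'turn units',np.round(rv,2))
if len(sys.argv)>3:
    t=np.array([float(a) for a in sys.argv[1:4]]); t[2]+=.155
    print('shift units',np.round(q.inv().apply(t-p)/.05,2))
E
python3 st.py .446 -.321 .2
```

```text
t 1.35 pos [ 0.282  -0.5568  0.3995] grip 0.997 F [0.2 0.1 0.6] turn units [-0.09  0.06 -0.15]
shift units [ 3.22 -4.75  0.91]
```

>>> servo_tool(motion=[[[0.5,-0.8,0.15,-0.09,0.06,-0.15],[0.54,-0.8,0.15,0,0,0],[0.54,-0.8,0.15,0,0,0],[0.54,-0.8,0.15,0,0,0],[0.54,-0.8,0.15,0,0,0],[0.54,-0.75,0.15,0,0,0],[0,0,0,0,0,0]]])

```text
clock: 2.05
position: [0.4449, -0.3119, 0.3508]
ee_rot: [1.0, -0.0, -0.001, -0.0]
ft_force: [0.2, -0.4, 0.6]
grip_width: 1.0
```

```bash
python3 st.py .446 -.321 .2; python3 -c "
from h import *
snap('wrist','w1')"
```

```text
t 2.05 pos [ 0.4449 -0.3119  0.3508] grip 1.0 F [ 0.2 -0.4  0.6] turn units [-0.01  0.02 -0.01]
shift units [ 0.02  0.18 -0.08]
```

View pics/w1.png

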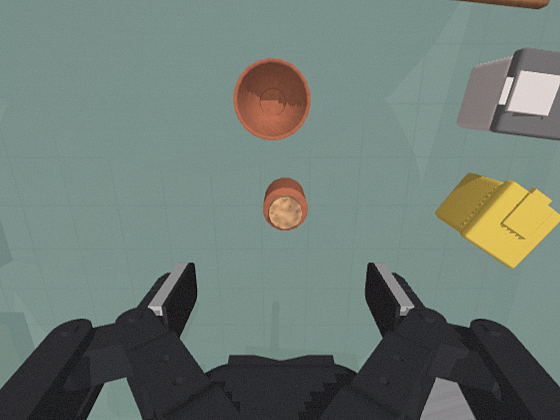

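The wrist view shows the medium pot's stopper at (285,213), between the jaws in x. I'll check it against the top-camera estimate.

```bash
python3 -c "
from ov import *
c=load('w1'); print(pix2w(c,285,213,.062), pix2w(c,286,190,0.))
pos,pads=json.load(open('m0.json'))
im=draw(c,pos,pads,2); cv2.imwrite('pics/o5.png',im[300:600,400:800])"
```

```text
[ 0.44926575 -0.32103133  0.062     ] [ 0.45113902 -0.31472653  0.        ]
```

View pics/o5.png

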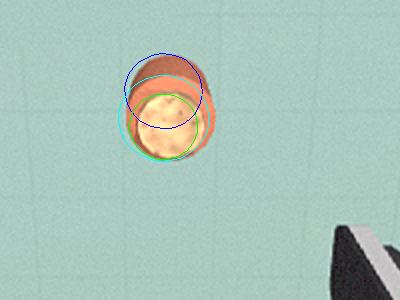

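>>> servo_tool(motion=[[[0.06,0.17,0.2,0,0,0],[0,0,0.6,0,0,0],[0,0,0.6,0,0,0],[0,0,0.6,0,0,0],[0,0,0.6,0,0,0],[0,0,0.5,0,0,0],[0,0,0.1,0,0,0],[0,0,0,0,0,0]]])

```text
clock: 2.9
position: [0.4399, -0.3377, 0.1816]
ee_rot: [1.0, -0.01, -0.002, 0.003]
ft_force: [0.2, 0.3, 0.2]
grip_width: 0.999
```

```bash
python3 st.py .448 -.3205 .035
```

```text
t 2.9 pos [ 0.4399 -0.3377  0.1816] grip 0.999 F [0.2 0.3 0.2] turn units [ 0.06  0.06 -0.23]
shift units [ 0.15 -0.35 -0.17]
```

>>> servo_tool(motion=[[[0.15,-0.35,-0.17,0.06,0.06,-0.23],[0,0,0,0,0,0],[0,0,0,0,0,0]]])

```text
clock: 3.2
position: [0.4487, -0.3209, 0.1934]
ee_rot: [1.0, -0.0, 0.002, 0.001]
ft_force: [-0.7, -0.2, -0.3]
grip_width: 1.002
```

```bash
python3 st.py .448 -.3205 .035;python3 -c "
from h import *
snap('wrist','w2')"
```

```text
t 3.2 pos [ 0.4487 -0.3209  0.1934] grip 1.002 F [-0.7 -0.2 -0.3] turn units [ 0.02 -0.04 -0.01]
shift units [-0.02 -0.01  0.07]
```

View pics/w2.png

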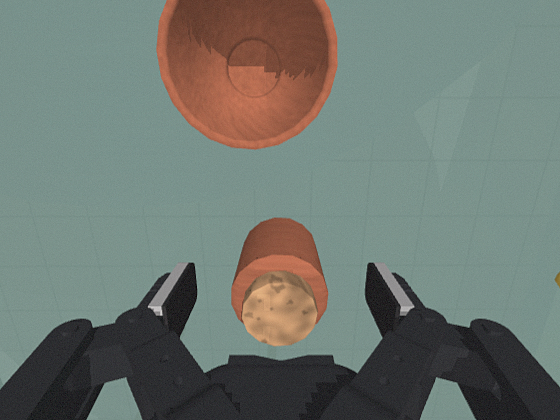

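The medium pot sits centred between the open jaws, with its stopper at (280,311). I'm closing on it.

>>> servo_tool(motion=[[[-0.02,0,0.05,0,0,0],[0,0,0,0,0,0],[0,0,0,0,0,0],[0,0,0,0,0,0],[0,0,0,0,0,0],[0,0,0,0,0,0],[0,0,0,0,0,0],[0,0,0,0,0,0],[0,0,0,0,0,0]]], jaw=255, force=35)

```text
clock: 4.15
position: [0.4485, -0.3211, 0.1927]
ee_rot: [1.0, -0.0, 0.003, 0.002]
ft_force: [-0.5, 0.0, 1.5]
grip_width: 0.506
```

```bash
python3 st.py .448 -.3205 .135
```

```text
t 4.15 pos [ 0.4485 -0.3211  0.1927] grip 0.506 F [-0.5  0.   1.5] turn units [ 0.04 -0.07 -0.  ]
shift units [ 0.   -0.   -1.95]
```

>>> servo_tool(motion=[[[0,0,-0.2,0,0,0],[0,0,-0.4,0,0,0],[0,0,-0.5,0,0,0],[0,0,-0.5,0,0,0],[0,0,-0.5,0,0,0],[0,0,-0.3,0,0,0],[0.2,-0.3,0,0,0,0],[0.3,-0.6,0,0,0,0],[0.4,-0.7,0,0,0,0],[0.4,-0.8,0,0,0,0],[0.4,-0.8,0,0,0,0],[0.4,-0.8,0,0,0,0]]])

```text
clock: 5.35
position: [0.5521, -0.1223, 0.3228]
ee_rot: [1.0, -0.008, 0.003, 0.004]
ft_force: [1.1, -1.0, -1.2]
grip_width: 0.501
```

```bash
python3 st.py .663 .084 .145
```

```text
t 5.35 pos [ 0.5521 -0.1223  0.3228] grip 0.501 F [ 1.1 -1.  -1.2] turn units [ 0.09 -0.06 -0.18]
shift units [ 2.15 -4.16  0.44]
```

>>> servo_tool(motion=[[[0.4,-0.8,0,0.05,0,0],[0.4,-0.8,0,0,0,0],[0.4,-0.8,0,0,0,0],[0.4,-0.7,0,0,0,0],[0.3,-0.5,0,0,0,0],[0.2,-0.3,0,0,0,0],[0,0,0,0,0,0],[0,0,0,0,0,0]]])

```text
clock: 6.15
position: [0.6629, 0.0868, 0.326]
ee_rot: [1.0, -0.004, 0.002, 0.0]
ft_force: [-0.6, -1.0, -1.5]
grip_width: 0.505
```

```bash
python3 st.py .663 .084 .100
```

```text
t 6.15 pos [0.6629 0.0868 0.326 ] grip 0.505 F [-0.6 -1.  -1.5] turn units [ 0.01 -0.06 -0.09]
shift units [-0.01  0.06  1.42]
```

>>> servo_tool(motion=[[[0,0.06,0.4,0,-0.06,-0.09],[0,0,0.5,0,0,0],[0,0,0.4,0,0,0],[0,0,0,0,0,0],[0,0,0,0,0,0]]])

```text
clock: 6.65
position: [0.6616, 0.0765, 0.2569]
ee_rot: [1.0, -0.002, -0.001, 0.002]
ft_force: [0.3, -0.0, -0.2]
grip_width: 0.503
```

```bash
python3 st.py .663 .084 .055; python3 -c "
from ov import *
c=snap('wrist','w3')
pos,pads=json.load(open('m0.json'))
im=draw(c,{},pads,1); cv2.imwrite('pics/o6.png',im)"
```

```text
t 6.65 pos [0.6616 0.0765 0.2569] grip 0.503 F [ 0.3 -0.  -0.2] turn units [ 0.05  0.03 -0.06]
shift units [ 0.03 -0.15  0.94]
```

View pics/o6.png

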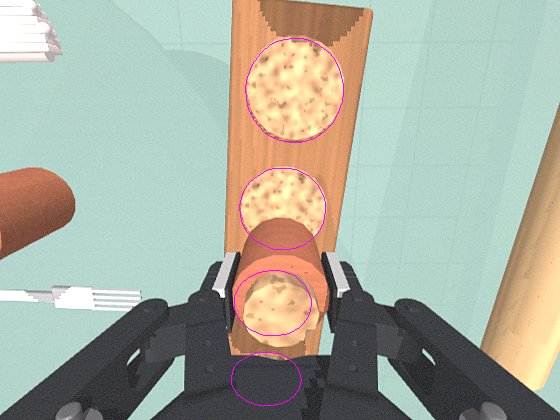

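```bash
python3 -c "
from ov import *
c=load('w3'); z=.2569-.1927
print(pix2w(c,281,310,z+.062)-[.6616,.0765,0])
P2=dict(medium=P['medium'])
im=cv2.resize(c['color'][200:400,200:360,::-1],None,fx=4,fy=4,interpolation=cv2.INTER_CUBIC)[:600];
def pl(C,col):
    p=(w2pix(c,C)-[200,200]+.5)*4-.5; cv2.polylines(im,[np.round(p).astype(int)],True,col,1)
pl(circ(.6616,.0765,z+.062,.016),(0,255,0));pl(circ(.6616,.0765,z+.05,.022),(255,255,0));pl(circ(.6616,.0765,z,.022),(255,0,0))
cv2.imwrite('pics/o7.png',im)"
```

```text
[0.00053152 0.00234033 0.1262    ]
```

View pics/o7.png

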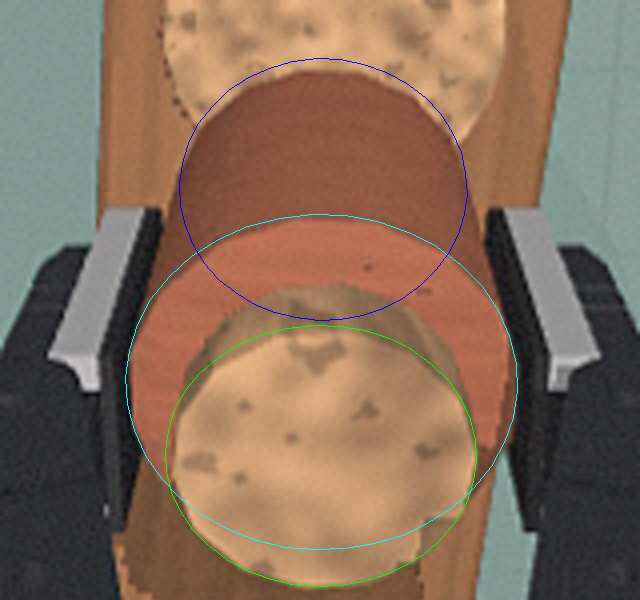

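>>> servo_tool(motion=[[[0.03,-0.16,0.2,0.05,0.03,-0.06],[0,0,0.3,0,0,0],[0,0,0.2,0,0,0],[0,0,0,0,0,0],[0,0,0,0,0,0]]])

```text
clock: 7.2
position: [0.6636, 0.0848, 0.2206]
ee_rot: [1.0, 0.0, 0.001, -0.0]
ft_force: [-0.3, 0.1, -0.8]
grip_width: 0.502
```

```bash
python3 st.py .663 .0845 .0525
```

```text
t 7.2 pos [0.6636 0.0848 0.2206] grip 0.502 F [-0.3  0.1 -0.8] turn units [-0.   -0.03  0.  ]
shift units [-0.01  0.01  0.26]
```

>>> servo_tool(motion=[[[-0.01,0,0.15,0,-0.03,0],[0,0,0.12,0,0,0],[0,0,0,0,0,0],[0,0,0,0,0,0]]])

```text
clock: 7.6
position: [0.6635, 0.085, 0.2069]
ee_rot: [1.0, 0.0, 0.001, -0.0]
ft_force: [0.3, 0.2, -2.4]
grip_width: 0.504
```

```bash
python3 st.py .663 .0845 .0517
```

```text
t 7.6 pos [0.6635 0.085  0.2069] grip 0.504 F [ 0.3  0.2 -2.4] turn units [-0.01 -0.02  0.  ]
shift units [-0.01  0.01  0.  ]
```

>>> servo_tool(motion=[[[0,0,0,0,0,0],[0,0,0,0,0,0],[0,0,0,0,0,0],[0,0,0,0,0,0],[0,0,0,0,0,0],[0,0,0,0,0,0],[0,0,0,0,0,0]]], jaw=0)

```text
clock: 8.3
position: [0.6639, 0.0849, 0.208]
ee_rot: [1.0, -0.0, 0.002, -0.0]
ft_force: [-0.0, 0.2, 0.7]
grip_width: 0.997
```

>>> servo_tool(motion=[[[0,0,-0.2,0,0,0],[0,0,-0.5,0,0,0],[0,0,-0.5,0,0,0],[0,0,-0.5,0,0,0],[0,0,-0.5,0,0,0],[0,0,-0.3,0,0,0],[-0.5,0,0,0,0,0],[-0.8,0,0,0,0,0],[-0.8,0,0,0,0,0],[-0.8,0,0,0,0,0],[-0.6,0,0,0,0,0],[0,0,0,0,0,0]]])

```text
clock: 9.5
position: [0.4816, 0.0855, 0.3409]
ee_rot: [1.0, -0.0, 0.002, 0.0]
ft_force: [0.6, 0.2, 0.3]
grip_width: 0.998
```

```bash
python3 st.py .4735 .088 .1; python3 -c "
from ov import *
c=snap('wrist','w4'); pos,pads=json.load(open('m0.json')); pos['medium']=(.663,.084)
im=draw(c,pos,pads,1); cv2.imwrite('pics/o8.png',im)"
```

```text
t 9.5 pos [0.4816 0.0855 0.3409] grip 0.998 F [0.6 0.2 0.3] turn units [ 0.   -0.06 -0.  ]
shift units [-0.17 -0.05  1.72]
```

View pics/o8.png

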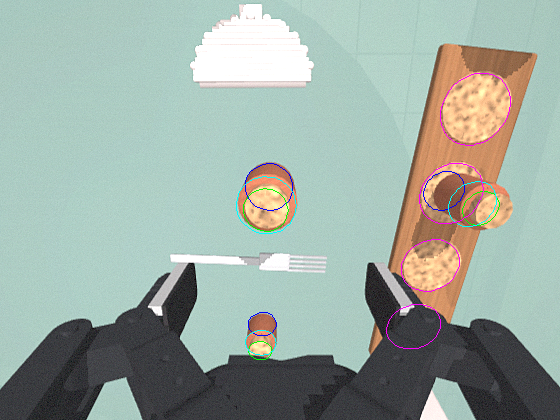

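The medium pot stands upright on its pad. The large pot's stopper is at (267,207) and fits the predicted outline. Next I'll pick the large pot.

>>> servo_tool(motion=[[[-0.2,-0.05,0.4,0,-0.06,0],[0,0,0.5,0,0,0],[0,0,0.5,0,0,0],[0,0,0.5,0,0,0],[0,0,0.4,0,0,0],[0,0,0.2,0,0,0],[0,0,0,0,0,0],[0,0,0,0,0,0]]])

```text
clock: 10.35
position: [0.4799, 0.0882, 0.2148]
ee_rot: [1.0, -0.001, 0.004, -0.002]
ft_force: [-0.2, 0.3, -0.1]
grip_width: 0.998
```

```bash
python3 st.py .4715 .088 .05; python3 -c "
from ov import *
c=snap('wrist','w5'); pos,pads=json.load(open('m0.json')); pos['medium']=(.663,.084)
im=draw(c,pos,pads,1); cv2.imwrite('pics/o9.png',im)"
```

```text
t 10.35 pos [0.4799 0.0882 0.2148] grip 0.998 F [-0.2  0.3 -0.1] turn units [-0.03 -0.09 -0.03]
shift units [-0.17  0.01  0.19]
```

View pics/o9.png

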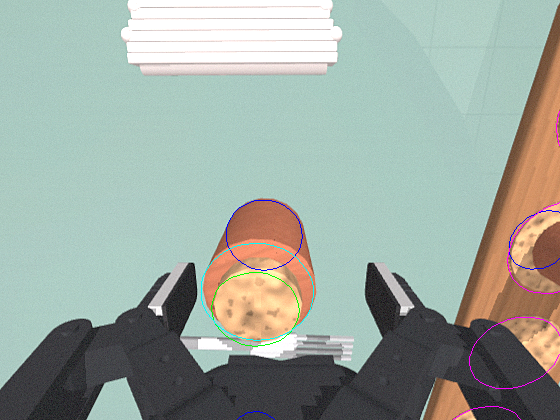

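>>> servo_tool(motion=[[[-0.17,0,0.1,-0.03,-0.09,-0.03],[0,0,0.08,0,0,0],[0,0,0,0,0,0]]])

```text
clock: 10.7
position: [0.4716, 0.0883, 0.2072]
ee_rot: [1.0, 0.0, 0.002, 0.0]
ft_force: [0.3, -0.5, 0.5]
grip_width: 0.999
```

```bash
python3 st.py .4715 .089 .05
```

```text
t 10.7 pos [0.4716 0.0883 0.2072] grip 0.999 F [ 0.3 -0.5  0.5] turn units [ 0.   -0.04  0.  ]
shift units [-0.   -0.01  0.04]
```

>>> servo_tool(motion=[[[0,-0.01,0,0,-0.04,0],[0,0,0,0,0,0],[0,0,0,0,0,0],[0,0,0,0,0,0],[0,0,0,0,0,0],[0,0,0,0,0,0],[0,0,0,0,0,0],[0,0,0,0,0,0]]], jaw=255, force=40)

```text
clock: 11.5
position: [0.4718, 0.0889, 0.2079]
ee_rot: [1.0, 0.0, 0.0, 0.0]
ft_force: [-1.5, 0.1, -0.1]
grip_width: 0.592
```

```bash
python3 st.py .654 0 .18
```

```text
t 11.5 pos [0.4718 0.0889 0.2079] grip 0.592 F [-1.5  0.1 -0.1] turn units [ 0.   -0.01  0.  ]
shift units [ 3.65  1.78 -2.54]
```

>>> servo_tool(motion=[[[0,0,-0.2,0,0,0],[0,0,-0.4,0,0,0],[0,0,-0.5,0,0,0],[0,0,-0.5,0,0,0],[0,0,-0.5,0,0,0],[0,0,-0.3,0,0,0],[0.3,0.2,0,0,0,0],[0.6,0.3,0,0,0,0],[0.8,0.4,0,0,0,0],[0.8,0.4,0,0,0,0],[0.7,0.3,0,0,0,0],[0.3,0.1,0,0,0,0]]])

```text
clock: 12.7
position: [0.6501, 0.0033, 0.3411]
ee_rot: [1.0, 0.003, 0.002, 0.001]
ft_force: [-0.5, 1.0, -1.6]
grip_width: 0.594
```

>>> servo_tool(motion=[[[0,0,0,0,0,0],[0,0,0,0,0,0]]])

```text
clock: 12.9
position: [0.6511, 0.0021, 0.3409]
ee_rot: [1.0, 0.002, 0.001, 0.0]
ft_force: [0.7, -0.6, -1.2]
grip_width: 0.596
```

```bash
python3 st.py .654 -0.001 .09
```

```text
t 12.9 pos [0.6511 0.0021 0.3409] grip 0.596 F [ 0.7 -0.6 -1.2] turn units [ 0.01 -0.03  0.04]
shift units [0.05 0.06 1.92]
```

>>> servo_tool(motion=[[[0.05,0.06,0.3,0,-0.03,0.04],[0,0,0.5,0,0,0],[0,0,0.5,0,0,0],[0,0,0.3,0,0,0],[0,0,0,0,0,0],[0,0,0,0,0,0]]])

```text
clock: 13.5
position: [0.6502, 0.001, 0.2578]
ee_rot: [1.0, 0.002, -0.0, 0.001]
ft_force: [0.7, 0.5, -1.3]
grip_width: 0.593
```

```bash
python3 st.py .654 -0.001 .0675;  cat > held.py <<'E'
from ov import *
import sys
# held.py name zgrasp fn
n,zg,fn=sys.argv[1],float(sys.argv[2]),sys.argv[3]
o=status.get_obs(); p=o['position']; c=snap('wrist',fn); z=p[2]-zg; _,_,h,r,rs,hw=P[n]
s=3; im=cv2.resize(c['color'][180:380,180:380,::-1],None,fx=s,fy=s,interpolation=cv2.INTER_CUBIC)
def pl(C,col):
    q=(w2pix(c,C)-180+.5)*s-.5; cv2.polylines(im,[np.round(q).astype(int)],True,col,1)
x,y=p[:2]
pl(circ(x,y,z+h,rs),(0,255,0));pl(circ(x,y,z+hw,r),(255,255,0));pl(circ(x,y,z,r),(255,0,0))
cv2.imwrite('pics/h_'+fn+'.png',im)
E
python3 held.py large .2079 w6
```

```text
t 13.5 pos [0.6502 0.001  0.2578] grip 0.593 F [ 0.7  0.5 -1.3] turn units [0.02 0.01 0.04]
shift units [0.08 0.04 0.71]
```

View pics/h_w6.png

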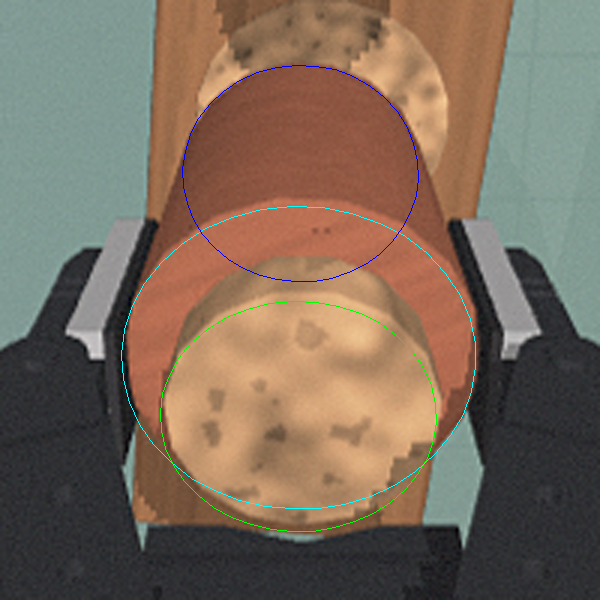

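>>> servo_tool(motion=[[[0.08,0.05,0.2,0,0,0.04],[0,0,0.3,0,0,0],[0,0,0.1,0,0,0],[0,0,0,0,0,0],[0,0,0,0,0,0]]])

```text
clock: 14.05
position: [0.6553, -0.0018, 0.2275]
ee_rot: [1.0, -0.0, 0.001, 0.001]
ft_force: [-0.6, 0.0, -1.4]
grip_width: 0.595
```

```bash
python3 st.py .654 -0.0015 .0675
```

```text
t 14.05 pos [ 0.6553 -0.0018  0.2275] grip 0.595 F [-0.6  0.  -1.4] turn units [ 0.02 -0.03 -0.01]
shift units [-0.03 -0.01  0.1 ]
```

>>> servo_tool(motion=[[[-0.03,0,0.1,0.02,-0.03,0],[0,0,0,0,0,0],[0,0,0,0,0,0]]])

```text
clock: 14.35
position: [0.654, -0.0016, 0.2228]
ee_rot: [1.0, -0.0, 0.001, -0.0]
ft_force: [0.5, 0.5, -1.9]
grip_width: 0.591
```

```bash
python3 st.py .654 -0.0015 .0669
```

```text
t 14.35 pos [ 0.654  -0.0016  0.2228] grip 0.591 F [ 0.5  0.5 -1.9] turn units [-0.01 -0.01 -0.01]
shift units [ 0.   -0.    0.02]
```

>>> servo_tool(motion=[[[0,0,0.02,0,0,0],[0,0,0,0,0,0]]])

```text
clock: 14.55
position: [0.6541, -0.0016, 0.2222]
ee_rot: [1.0, -0.0, 0.001, -0.0]
ft_force: [0.7, -0.0, -2.1]
grip_width: 0.597
```

>>> servo_tool(motion=[[[0,0,0,0,0,0],[0,0,0,0,0,0],[0,0,0,0,0,0],[0,0,0,0,0,0],[0,0,0,0,0,0],[0,0,0,0,0,0],[0,0,0,0,0,0]]], jaw=0)

```text
clock: 15.25
position: [0.6545, -0.0015, 0.2232]
ee_rot: [1.0, -0.0, 0.002, -0.0]
ft_force: [-0.5, 1.0, 0.3]
grip_width: 0.999
```

>>> servo_tool(motion=[[[0,0,-0.2,0,0,0],[0,0,-0.5,0,0,0],[0,0,-0.5,0,0,0],[0,0,-0.5,0,0,0],[0,0,-0.5,0,0,0],[0,0,-0.3,0,0,0],[-0.6,0.3,0,0,0,0],[-0.8,0.4,0,0,0,0],[-0.8,0.4,0,0,0,0],[-0.8,0.3,0,0,0,0],[-0.6,0.3,0,0,0,0],[0,0,0,0,0,0]]])

```text
clock: 16.45
position: [0.467, -0.088, 0.3557]
ee_rot: [1.0, 0.0, 0.002, -0.001]
ft_force: [0.6, -0.2, 0.4]
grip_width: 1.001
```

```bash
python3 st.py .4615 -.091 .06; python3 -c "
from ov import *
c=snap('wrist','w7'); pos,pads=json.load(open('m0.json')); del pos['medium'];del pos['large']
im=draw(c,pos,pads,1); cv2.imwrite('pics/o10.png',im)"
```

```text
t 16.45 pos [ 0.467  -0.088   0.3557] grip 1.001 F [ 0.6 -0.2  0.4] turn units [-0.02 -0.06  0.01]
shift units [-0.12  0.06  2.81]
```

View pics/o10.png

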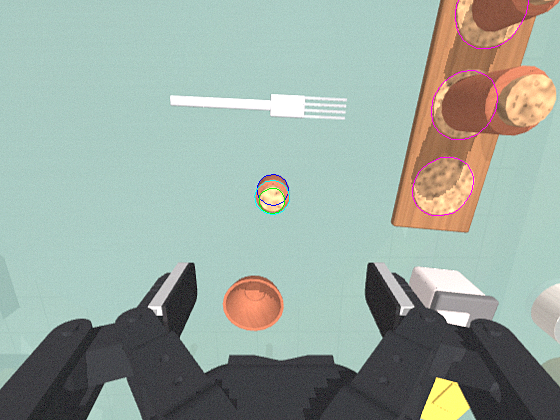

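Medium and large stand upright, and the small pot at (272,197) matches the prediction. I'm descending on it.

>>> servo_tool(motion=[[[-0.14,0.06,0.3,0,-0.06,0],[0,0,0.5,0,0,0],[0,0,0.6,0,0,0],[0,0,0.6,0,0,0],[0,0,0.5,0,0,0],[0,0,0.3,0,0,0],[0,0,0.1,0,0,0],[0,0,0,0,0,0],[0,0,0,0,0,0]]])

```text
clock: 17.4
position: [0.4689, -0.0846, 0.2093]
ee_rot: [1.0, 0.005, 0.005, -0.002]
ft_force: [0.4, 0.8, 0.5]
grip_width: 0.997
```

```bash
python3 st.py .4605 -.091 .027; python3 -c "
from ov import *
c=snap('wrist','w8'); pos,pads=json.load(open('m0.json')); del pos['medium'];del pos['large']
im=draw(c,pos,pads,1); cv2.imwrite('pics/o11.png',im)"
```

```text
t 17.4 pos [ 0.4689 -0.0846  0.2093] grip 0.997 F [0.4 0.8 0.5] turn units [-0.05 -0.11  0.11]
shift units [-0.17  0.13  0.54]
```

View pics/o11.png

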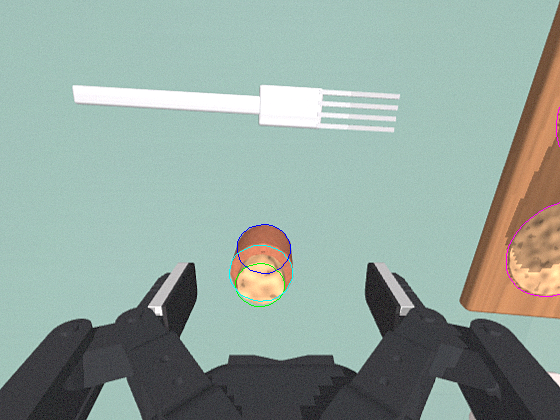

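>>> servo_tool(motion=[[[-0.16,0.13,0.1,-0.05,-0.11,0.11],[0,0,0.2,0,0,0],[0,0,0.15,0,0,0],[0,0,0,0,0,0],[0,0,0,0,0,0]]])

```text
clock: 17.95
position: [0.4609, -0.0923, 0.1867]
ee_rot: [1.0, -0.001, 0.001, 0.001]
ft_force: [0.3, -0.1, 0.7]
grip_width: 0.999
```

```bash
python3 st.py .4605 -.0905 .027
```

```text
t 17.95 pos [ 0.4609 -0.0923  0.1867] grip 0.999 F [ 0.3 -0.1  0.7] turn units [ 0.02 -0.03 -0.02]
shift units [-0.01 -0.04  0.09]
```

>>> servo_tool(motion=[[[-0.01,-0.04,0.09,0,-0.03,0],[0,0,0,0,0,0],[0,0,0,0,0,0]]])

```text
clock: 18.25
position: [0.4606, -0.0899, 0.182]
ee_rot: [1.0, -0.001, 0.0, 0.001]
ft_force: [0.9, 0.2, 0.0]
grip_width: 1.003
```

>>> servo_tool(motion=[[[0,0,0,0,0,0],[0,0,0,0,0,0],[0,0,0,0,0,0],[0,0,0,0,0,0],[0,0,0,0,0,0],[0,0,0,0,0,0],[0,0,0,0,0,0],[0,0,0,0,0,0],[0,0,0,0,0,0]]], jaw=255, force=30)

```text
clock: 19.15
position: [0.4609, -0.0899, 0.1825]
ee_rot: [1.0, -0.001, 0.0, 0.001]
ft_force: [-0.3, 0.1, 0.1]
grip_width: 0.412
```

```bash
python3 st.py .671 .168 .17
```

```text
t 19.15 pos [ 0.4609 -0.0899  0.1825] grip 0.412 F [-0.3  0.1  0.1] turn units [ 0.03 -0.01 -0.02]
shift units [ 4.2  -5.16 -2.86]
```

>>> servo_tool(motion=[[[0,0,-0.2,0,0,0],[0,0,-0.4,0,0,0],[0,0,-0.6,0,0,0],[0,0,-0.6,0,0,0],[0,0,-0.6,0,0,0],[0,0,-0.4,0,0,0],[0.2,-0.4,0,0,0,0],[0.4,-0.7,0,0,0,0],[0.6,-0.8,0,0,0,0],[0.6,-0.8,0,0,0,0],[0.6,-0.8,0,0,0,0],[0.6,-0.6,0,0,0,0]]])

```text
clock: 20.35
position: [0.6127, 0.1152, 0.3367]
ee_rot: [1.0, -0.007, 0.003, 0.003]
ft_force: [0.6, -0.5, -1.0]
grip_width: 0.412
```

>>> servo_tool(motion=[[[0.6,-0.5,0,0,0,0],[0.4,-0.3,0,0,0,0],[0.2,-0.2,0,0,0,0],[0,0,0,0,0,0],[0,0,0,0,0,0]]])

```text
clock: 20.85
position: [0.6762, 0.1723, 0.3378]
ee_rot: [1.0, -0.004, 0.002, 0.001]
ft_force: [-0.4, -0.1, 0.2]
grip_width: 0.403
```

```bash
python3 st.py .671 .168 .08
```

```text
t 20.85 pos [0.6762 0.1723 0.3378] grip 0.403 F [-0.4 -0.1  0.2] turn units [ 0.02 -0.04 -0.08]
shift units [-0.11  0.08  2.06]
```

>>> servo_tool(motion=[[[-0.11,0.08,0.3,0.02,-0.04,-0.08],[0,0,0.5,0,0,0],[0,0,0.5,0,0,0],[0,0,0.4,0,0,0],[0,0,0.1,0,0,0],[0,0,0,0,0,0],[0,0,0,0,0,0]]])

```text
clock: 21.55
position: [0.6685, 0.1614, 0.251]
ee_rot: [1.0, -0.003, 0.002, 0.001]
ft_force: [-0.3, -0.3, -0.1]
grip_width: 0.408
```

```bash
python3 st.py .671 .168 .0425; python3 held.py small .1825 w9
```

```text
t 21.55 pos [0.6685 0.1614 0.251 ] grip 0.408 F [-0.3 -0.3 -0.1] turn units [ 0.03 -0.04 -0.06]
shift units [ 0.04 -0.14  1.07]
```

View pics/h_w9.png

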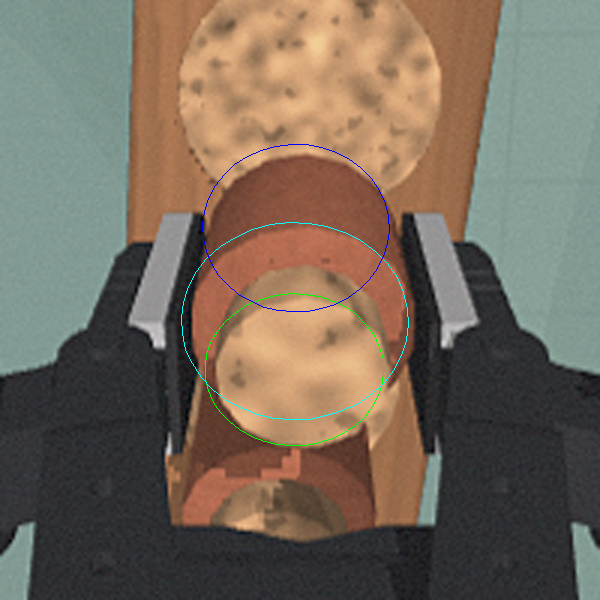

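>>> servo_tool(motion=[[[0.03,-0.15,0.2,0.03,-0.04,-0.06],[0,0,0.4,0,0,0],[0,0,0.3,0,0,0],[0,0,0,0,0,0],[0,0,0,0,0,0]]])

```text
clock: 22.1
position: [0.6714, 0.1713, 0.2072]
ee_rot: [1.0, 0.0, 0.003, -0.001]
ft_force: [0.1, 0.5, -0.6]
grip_width: 0.412
```

```bash
python3 st.py .670 .169 .0422
```

```text
t 22.1 pos [0.6714 0.1713 0.2072] grip 0.412 F [ 0.1  0.5 -0.6] turn units [-0.03 -0.06  0.01]
shift units [-0.03  0.05  0.2 ]
```

>>> servo_tool(motion=[[[-0.03,0.05,0.1,-0.03,-0.06,0],[0,0,0.09,0,0,0],[0,0,0,0,0,0],[0,0,0,0,0,0]]])

```text
clock: 22.5
position: [0.6703, 0.1689, 0.1986]
ee_rot: [1.0, 0.0, 0.001, -0.0]
ft_force: [-0.5, -0.5, -0.6]
grip_width: 0.414
```

```bash
python3 st.py .670 .169 .0417
```

```text
t 22.5 pos [0.6703 0.1689 0.1986] grip 0.414 F [-0.5 -0.5 -0.6] turn units [-0.   -0.02  0.01]
shift units [-0.01 -0.    0.04]
```

>>> servo_tool(motion=[[[0,0,0.04,0,0,0],[0,0,0,0,0,0]]])

```text
clock: 22.7
position: [0.6705, 0.1689, 0.197]
ee_rot: [1.0, 0.0, 0.001, -0.0]
ft_force: [-0.4, -1.5, -0.4]
grip_width: 0.41
```

>>> servo_tool(motion=[[[0,0,0,0,0,0],[0,0,0,0,0,0],[0,0,0,0,0,0],[0,0,0,0,0,0],[0,0,0,0,0,0],[0,0,0,0,0,0],[0,0,0,0,0,0]]], jaw=0)

```text
clock: 23.4
position: [0.6708, 0.1691, 0.1978]
ee_rot: [1.0, 0.0, 0.002, -0.0]
ft_force: [0.1, -0.6, 0.2]
grip_width: 1.0
```

>>> servo_tool(motion=[[[0,0,-0.2,0,0,0],[0,0,-0.5,0,0,0],[0,0,-0.7,0,0,0],[0,0,-0.7,0,0,0],[0,0,-0.7,0,0,0],[0,0,-0.4,0,0,0],[-0.6,-0.4,0,0,0,0],[-0.8,-0.6,0,0,0,0],[-0.8,-0.6,0,0,0,0],[-0.8,-0.6,0,0,0,0],[-0.8,-0.6,0,0,0,0],[-0.6,-0.4,0,0,0,0]]])

```text
clock: 24.6
position: [0.4482, 0.3287, 0.3715]
ee_rot: [1.0, -0.004, 0.006, -0.001]
ft_force: [0.6, -0.1, 0.1]
grip_width: 1.002
```

>>> servo_tool(motion=[[[0,0,0,0,0,0],[0,0,0,0,0,0]]])

```text
clock: 24.8
position: [0.4427, 0.333, 0.3739]
ee_rot: [1.0, 0.001, 0.007, -0.002]
ft_force: [-0.0, -0.5, -0.1]
grip_width: 0.999
```

```bash
python3 st.py .444 .338 .2; python3 -c "
from ov import *
c=snap('wrist','w10'); pos,pads=json.load(open('m0.json')); pos={'largest':pos['largest']}
im=draw(c,pos,pads,1); cv2.imwrite('pics/o12.png',im); c=snap('top','top1')"
```

```text
t 24.8 pos [0.4427 0.333  0.3739] grip 0.999 F [-0.  -0.5 -0.1] turn units [-0.04 -0.16  0.01]
shift units [ 0.02 -0.1   0.38]
```

View pics/o12.png

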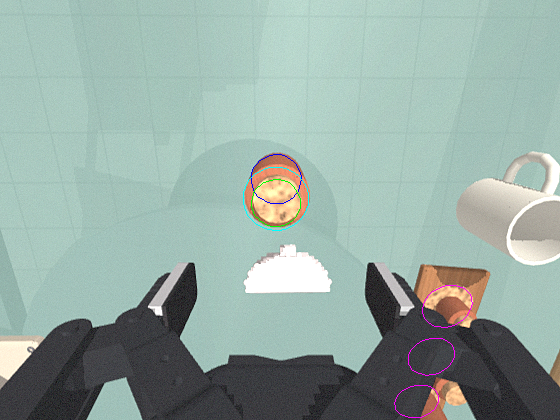

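View pics/top1.png

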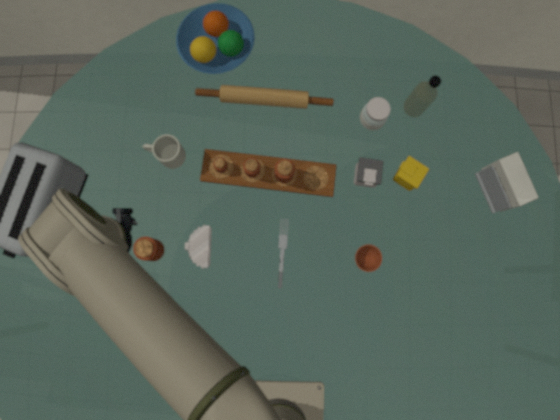

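>>> servo_tool(motion=[[[0.02,-0.1,0.3,-0.04,-0.16,0],[0,0,0.5,0,0,0],[0,0,0.4,0,0,0],[0,0,0,0,0,0],[0,0,0,0,0,0]]])

```text
clock: 25.4
position: [0.4496, 0.3347, 0.3086]
ee_rot: [1.0, -0.005, -0.002, 0.001]
ft_force: [0.0, -0.2, 0.8]
grip_width: 1.002
```

```bash
python3 st.py .4435 .338 .058; python3 -c "
from ov import *
c=snap('wrist','w11'); pos,pads=json.load(open('m0.json')); pos={'largest':pos['largest']}
im=draw(c,pos,pads,1); cv2.imwrite('pics/o13.png',im)"
```

```text
t 25.4 pos [0.4496 0.3347 0.3086] grip 1.002 F [ 0.  -0.2  0.8] turn units [ 0.01  0.05 -0.11]
shift units [-0.11 -0.07  1.91]
```

View pics/o13.png

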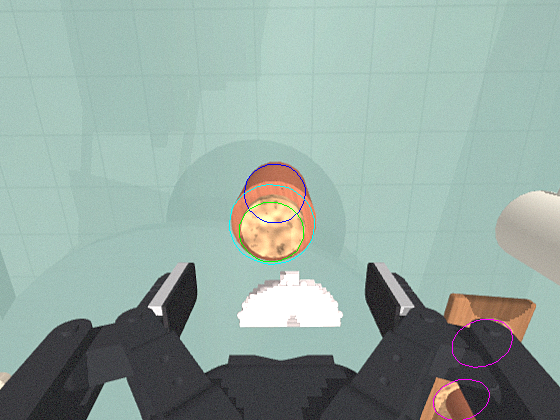

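>>> servo_tool(motion=[[[-0.11,-0.09,0.1,0,0.05,-0.11],[0,0,0.2,0,0,0],[0,0,0.2,0,0,0],[0,0,0.1,0,0,0],[0,0,0,0,0,0]]])

```text
clock: 25.95
position: [0.4442, 0.3398, 0.2778]
ee_rot: [1.0, 0.0, 0.001, -0.0]
ft_force: [0.4, -0.4, -0.4]
grip_width: 0.999
```

```bash
python3 st.py .444 .339 .058
```

```text
t 25.95 pos [0.4442 0.3398 0.2778] grip 0.999 F [ 0.4 -0.4 -0.4] turn units [-0.   -0.03  0.  ]
shift units [-0.01  0.02  1.3 ]
```

>>> servo_tool(motion=[[[0,0,0.1,0,-0.03,0],[0,0,0.2,0,0,0],[0,0,0.2,0,0,0],[0,0,0.2,0,0,0],[0,0,0.1,0,0,0],[0,0,0,0,0,0]]])

```text
clock: 26.55
position: [0.4443, 0.3395, 0.2339]
ee_rot: [1.0, -0.0, -0.0, 0.0]
ft_force: [-0.3, -0.7, 0.0]
grip_width: 1.001
```

```bash
python3 st.py .444 .339 .058
```

```text
t 26.55 pos [0.4443 0.3395 0.2339] grip 1.001 F [-0.3 -0.7  0. ] turn units [ 0.    0.01 -0.  ]
shift units [-0.01  0.01  0.42]
```

>>> servo_tool(motion=[[[0,0,0.15,0,0,0],[0,0,0.15,0,0,0],[0,0,0.05,0,0,0],[0,0,0,0,0,0]]])

```text
clock: 26.95
position: [0.4444, 0.3397, 0.2151]
ee_rot: [1.0, -0.0, -0.0, 0.0]
ft_force: [1.3, -0.7, 0.3]
grip_width: 0.999
```

```bash
python3 st.py .444 .339 .058; python3 -c "
from ov import *
c=snap('wrist','w12'); pos={'largest':(.444,.339)}
im=draw(c,pos,[],1); cv2.imwrite('pics/o14.png',im)"
```

```text
t 26.95 pos [0.4444 0.3397 0.2151] grip 0.999 F [ 1.3 -0.7  0.3] turn units [ 0.    0.01 -0.  ]
shift units [-0.01  0.01  0.04]
```

View pics/o14.png

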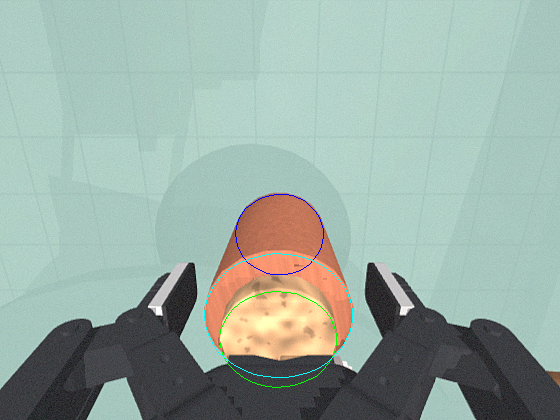

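The largest pot at (280,300) is centred between the jaws and agrees with (0.444, 0.339). I'm closing on it.

>>> servo_tool(motion=[[[0,0,0,0,0,0],[0,0,0,0,0,0],[0,0,0,0,0,0],[0,0,0,0,0,0],[0,0,0,0,0,0],[0,0,0,0,0,0],[0,0,0,0,0,0],[0,0,0,0,0,0]]], jaw=255, force=50)

```text
clock: 27.8
position: [0.4445, 0.3399, 0.2161]
ee_rot: [1.0, -0.0, 0.0, -0.0]
ft_force: [0.5, -0.0, -0.9]
grip_width: 0.69
```

```bash
python3 st.py .647 -.085 .22
```

```text
t 27.8 pos [0.4445 0.3399 0.2161] grip 0.69 F [ 0.5 -0.  -0.9] turn units [-0.01 -0.01 -0.  ]
shift units [ 4.05  8.5  -3.18]
```

>>> servo_tool(motion=[[[0,0,-0.15,0,0,0],[0,0,-0.4,0,0,0],[0,0,-0.5,0,0,0],[0,0,-0.6,0,0,0],[0,0,-0.6,0,0,0],[0,0,-0.6,0,0,0],[0,0,-0.4,0,0,0],[0,0.3,0,0,0,0],[0.1,0.5,0,0,0,0],[0.2,0.6,0,0,0,0],[0.3,0.7,0,0,0,0],[0.3,0.7,0,0,0,0]]])

```text
clock: 29.0
position: [0.4856, 0.2013, 0.3891]
ee_rot: [1.0, 0.007, -0.001, -0.001]
ft_force: [0.8, -0.1, -3.8]
grip_width: 0.69
```

```bash
python3 st.py .647 -.085 .22
```

```text
t 29.0 pos [0.4856 0.2013 0.3891] grip 0.69 F [ 0.8 -0.1 -3.8] turn units [-0.01  0.03  0.17]
shift units [3.14 5.77 0.27]
```

>>> servo_tool(motion=[[[0.4,0.7,0,0,0,0.17],[0.4,0.7,0,0,0,0],[0.4,0.7,0,0,0,0],[0.4,0.7,0,0,0,0],[0.4,0.7,0,0,0,0],[0.4,0.7,0,0,0,0],[0.3,0.6,0,0,0,0],[0.2,0.4,0,0,0,0],[0.1,0.2,0,0,0,0],[0,0,0,0,0,0],[0,0,0,0,0,0]]])

```text
clock: 30.1
position: [0.639, -0.0848, 0.3913]
ee_rot: [1.0, -0.002, -0.002, 0.0]
ft_force: [-0.3, 1.1, -2.8]
grip_width: 0.693
```

```bash
python3 st.py .647 -.085 .13
```

```text
t 30.1 pos [ 0.639  -0.0848  0.3913] grip 0.693 F [-0.3  1.1 -2.8] turn units [ 0.    0.04 -0.06]
shift units [0.17 0.   2.13]
```

>>> servo_tool(motion=[[[0.16,0,0.1,0,0.04,-0.06],[0,0,0.3,0,0,0],[0,0,0.3,0,0,0],[0,0,0.3,0,0,0],[0,0,0.2,0,0,0],[0,0,0,0,0,0]]])

```text
clock: 30.7
position: [0.6461, -0.079, 0.3249]
ee_rot: [1.0, 0.004, -0.001, -0.001]
ft_force: [-1.2, 0.2, -3.2]
grip_width: 0.694
```

```bash
python3 st.py .647 -.085 .1; python3 held.py largest .2161 w13
```

```text
t 30.7 pos [ 0.6461 -0.079   0.3249] grip 0.694 F [-1.2  0.2 -3.2] turn units [-0.02  0.03  0.1 ]
shift units [0.02 0.12 1.4 ]
```

View pics/h_w13.png

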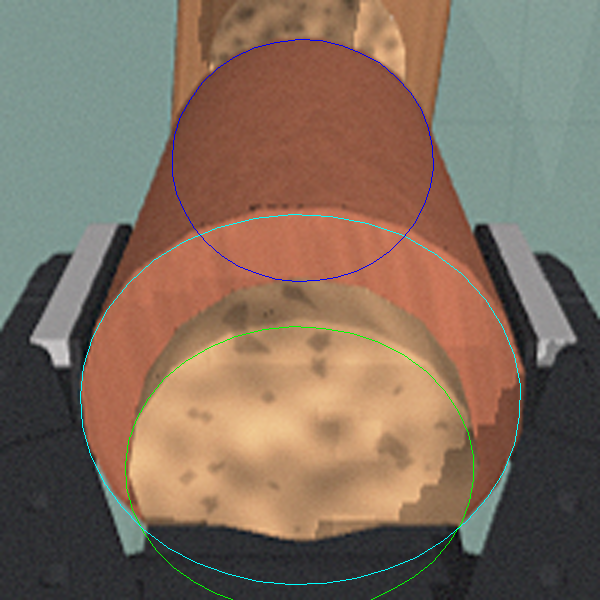

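>>> servo_tool(motion=[[[0.02,0.12,0.1,0,0.03,0.1],[0,0,0.3,0,0,0],[0,0,0.3,0,0,0],[0,0,0.2,0,0,0],[0,0,0.1,0,0,0],[0,0,0,0,0,0]]])

```text
clock: 31.35
position: [0.6477, -0.0861, 0.272]
ee_rot: [1.0, -0.001, 0.001, -0.001]
ft_force: [-0.5, 0.9, -3.1]
grip_width: 0.692
```

```bash
python3 st.py .647 -.0855 .0755
```

```text
t 31.35 pos [ 0.6477 -0.0861  0.272 ] grip 0.692 F [-0.5  0.9 -3.1] turn units [-0.01 -0.03 -0.03]
shift units [-0.02 -0.01  0.83]
```

>>> servo_tool(motion=[[[-0.02,0,0.1,0,-0.03,-0.03],[0,0,0.2,0,0,0],[0,0,0.2,0,0,0],[0,0,0.15,0,0,0],[0,0,0.1,0,0,0],[0,0,0,0,0,0],[0,0,0,0,0,0]]])

```text
clock: 32.05
position: [0.6469, -0.0858, 0.2316]
ee_rot: [1.0, 0.0, 0.0, -0.001]
ft_force: [-0.6, -0.2, -2.9]
grip_width: 0.695
```

```bash
python3 st.py .647 -.0855 .0752
```

```text
t 32.05 pos [ 0.6469 -0.0858  0.2316] grip 0.695 F [-0.6 -0.2 -2.9] turn units [-0.02 -0.    0.01]
shift units [ 0.   -0.01  0.03]
```

>>> servo_tool(motion=[[[0,0,0.03,0,0,0],[0,0,0,0,0,0]]])

```text
clock: 32.25
position: [0.6472, -0.0858, 0.2306]
ee_rot: [1.0, 0.0, 0.001, -0.001]
ft_force: [-0.3, 0.3, -2.7]
grip_width: 0.691
```

>>> servo_tool(motion=[[[0,0,0,0,0,0],[0,0,0,0,0,0],[0,0,0,0,0,0],[0,0,0,0,0,0],[0,0,0,0,0,0],[0,0,0,0,0,0],[0,0,0,0,0,0]]], jaw=0)

```text
clock: 32.95
position: [0.6482, -0.0858, 0.2332]
ee_rot: [1.0, 0.0, 0.003, -0.0]
ft_force: [-0.1, 0.3, 0.6]
grip_width: 0.999
```

>>> servo_tool(motion=[[[0,0,-0.1,0,0,0],[0,0,-0.3,0,0,0],[0,0,-0.5,0,0,0],[0,0,-0.7,0,0,0],[0,0,-0.7,0,0,0],[0,0,-0.7,0,0,0],[0,0,-0.4,0,0,0],[-0.5,0,0,0,0,0],[-0.8,0.6,0,0,0,0],[-0.8,0.6,0,0,0,0],[-0.8,0.6,0,0,0,0],[-0.8,0.8,0,0,0,0]]])

```text
clock: 34.15
position: [0.4655, -0.2058, 0.4208]
ee_rot: [1.0, 0.007, 0.009, -0.001]
ft_force: [1.0, -1.6, -1.0]
grip_width: 1.004
```

>>> servo_tool(motion=[[[-0.3,0.8,0,0,0,0],[0,0.8,0,0,0,0],[0,0.8,0,0,0,0],[0,0.5,0,0,0,0],[0,0,0,0,0,0],[0,0,0,0,0,0]]])

```text
clock: 34.75
position: [0.4444, -0.3598, 0.43]
ee_rot: [1.0, 0.003, 0.012, 0.003]
ft_force: [-0.6, 1.2, 0.1]
grip_width: 1.001
```

```bash
python3 st.py
python3 - <<'E'
from ov import *
m,pads=json.load(open('m0.json'))
order_=['small','medium','large','largest']
for n in ('top','scene'):
    c=snap(n,n+'F'); s=4 if n=='top' else 3
    im=draw(c,{},pads,s)
    for k,(x,y) in zip(order_,pads):
        _,_,h,r,rs,hw=P[k]
        for C,col in ((circ(x,y,.014,r),(255,0,0)),(circ(x,y,.014+hw,r),(255,255,0)),(circ(x,y,.014+h,rs),(0,255,0))):
            cv2.polylines(im,[np.round((w2pix(c,C)+.5)*s-.5).astype(int)],True,col,1)
    im = im[540:840,780:1580] if n=='top' else im[380:900,400:1200]
    cv2.imwrite('pics/F_'+n+'.png',im)
E
```

```text
t 34.75 pos [ 0.4444 -0.3598  0.43  ] grip 1.001 F [-0.6  1.2  0.1] turn units [ 0.08 -0.27  0.08]
```

View pics/F_top.png

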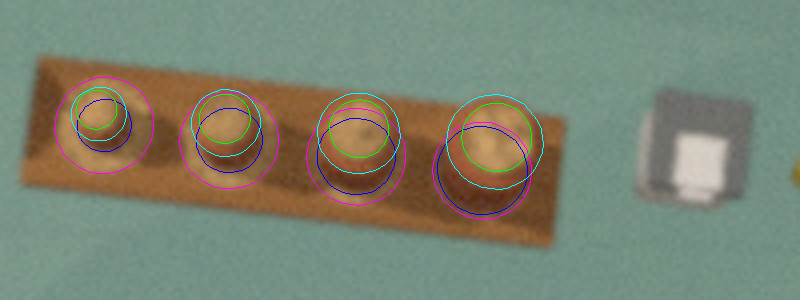

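View pics/F_scene.png

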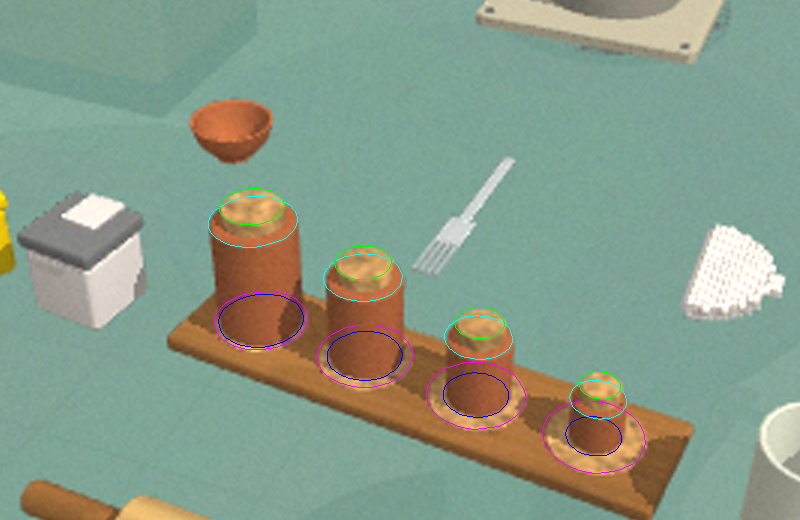

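All four pots stand upright and fit the outlines predicted for centred pots to within about 2 mm in both views. The order is right and the tub is where it was. I'm handing in.

```bash
python3 -c "
from h import *
print(order.hand_in())"
```

```text
the job is handed in; nothing more can be done
None
```

All four pots now stand upright on the pads, and I handed the job in at about 35 s. Counting from the tub end, the order is largest, large, medium, small. I gripped each pot across x, lifted it, and set it down straight.

- **Centring:** before handing in, the top and scene views showed each pot within about 2 mm of the centre of its pad.
- **Tub and look-alike:** the tub was where it started. I never went near the yellow look-alike.
- **Gripper:** it was open, raised and clear of everything. The force readings I saw stayed under about 4 N.
- **Disagreement:** at the start, the top, scene and wrist cameras differed by up to about 3 mm on where the pots were. On the pads they agreed closely. I used the wrist view to correct for this when gripping and placing.

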